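# Work the sleeve of the blue air coupler

### The job

The air outlets of this blower assembly bench are checked before the shift. On the coupler marked blue, pull the spring sleeve straight back towards its block as far as it goes, pause there a moment, then let go of it there so that it snaps forward by itself and sits fully home. Leave the sleeves of the red and yellow couplers alone.

Things in the scene. Friction and masses are not known exactly. Their poses are not given: they have to be found in the camera images.
- blue_coupler: Fixed blue-marked coupler. Origin: bench level, centre of its base plate (160 x 64 x 8 mm); x points level from the open nose (robot's side) to the block, up to 26 deg off straight ahead; z up. Coupler axis along x, 65 mm up. Block 60 mm wide, 95 high, blue top, from x = 20 to 70 mm, with a pipe bend behind. Brass body 26 mm in diameter, nose at x = -78 mm. Stays put when the sleeve moves.
- blue_sleeve (a joint): Steel sleeve on the blue coupler's axis, 34 mm in diameter, from x = -60 to -18 mm in the coupler's frame at home, middle at x = -39, z = 65 mm; in front of it a blue lip, 40 mm in diameter, 6 mm thick. Value: travel back along +x in m, 0 home, 0.018 at its stop. Spring 7 N at home, 13 N at the stop; let go, it is home in 0.2 s. Nothing stands within 60 mm beside it.
- red_sleeve (a joint): Travel (m, 0 home) of the sleeve of the red-marked coupler, a bystander of the same shape and size with red lip and block top. Not to be worked.
- yellow_sleeve (a joint): Travel (m, 0 home) of the sleeve of the yellow-marked coupler, a bystander of the same shape and size with yellow lip and block top. Not to be worked.

How it is judged (in metres and radians):
On the way, in this order (a step that is already met when the one before it is completed fails the run):
1. the blue sleeve is pulled back at least 13 of its 18 mm and held there for 0.2 s (value of joint blue_sleeve above 0.013 m), for 0.2 s.
2. let go, the blue sleeve snaps forward by itself: faster than 0.07 m/s with no more than 3 N between fingers and coupler (velocity of joint blue_sleeve below -0.07 m/s and contact force between the fingers and blue_coupler below 3 N).
At the end, for the whole second after the job is handed in: The blue sleeve is home (within 3 mm) after having snapped forward by itself, and the red and yellow sleeves are home (within 3 mm) (value of joint each of blue_sleeve, red_sleeve, yellow_sleeve below 0.003 m); the robot touches nothing.
It fails at once if the red or the yellow sleeve is pulled back more than 4 mm (value of joint any of red_sleeve, yellow_sleeve above 0.004 m).
It also fails if it takes over 32 s, if anything falls off the work surface, if the arm or the gripper's body presses on something with over 40 N, if the wrist force passes 120 N, or if a joint passes its speed limit or range.

### The arm

A 6-joint arm with a two-finger parallel gripper is mounted at the origin on the work surface. World frame = base frame: x ahead of the robot, y to its left, z up, the work surface at z = 0. Lengths are in mm, angles in rad, forces in N, time in s.
With the tool pointing down it reaches from about 325 to 1000 mm from the base axis. Payload 5.1 kg.
Tool frame: the origin (TCP) lies between the finger pads; the fingertips stand 8 mm ahead of it and the grasp point (between the pads) lies 11 mm behind it; z points along the fingers, y is the line along which they close (so a half turn about z gives the same grasp; the last joint's range is limited). The gripper opens to 85 mm and grips with 20 to 120 N. Pads are 22 mm wide; open, the fingers measure 114 mm over their backs; the gripper's body (76 mm by 85 mm) begins 54 mm behind the grasp point. The pads swing forward as they close: fully open they stand 13 mm farther back than shut.
Start: joints at [-1.313, 0.124, 1.65, -0, 1.367, -0.083], TCP at [217.224, -612.616, 239.322] pointing down, gripper open.
Joint ranges: [-2.61, 2.61], [-1.02, 2.33], [0.03, 2.71], [-1.35, 4.49], [0.32, 2.68], [-2.91, 2.91]. Speed limits (rad/s): [2.57, 2.57, 3.14, 3.14, 3.14, 3.14].

### API

Orientations are given as a unit quaternion [w, x, y, z].
In Python, from workcell import bot gives the robot as it stands. The module is installed in compiled form; this text tells all that it offers.
- The arm moves only by the shell command python3 -m pendant 'ROWS' [FORCE]. ROWS is JSON, a list of rows, each an object of numbers: "ax", "ay", "az": the turn, a rotation vector about the world's x, y, z in rad; "x", "y", "z": the shift along the world's x, y, z in mm; "gripper": the closure, from 0 (fully open) to 1 (shut). In form: [{"ax": .., "ay": .., "az": .., "x": .., "y": .., "z": .., "gripper": ..}, ...]. A call has 1 to 12 rows; each row is the pose to reach, as a shift and turn from the pose commanded when the call began; what a row does not reach only later rows make up. A row lasts 1/10 s, in which the tool goes at most 50 mm and 8.59 degrees, less where a joint would pass 70% of its speed; a pose out of reach is approached as far as the arm can. A call with a gripper value outside its range is refused whole. The fingers move at their own pace and stop on an object; FORCE is the grip in N (left out, the last holds). Time passes only in rows, so rows that repeat a pose let the fingers close. It gives the time, the measured TCP pose, the force, the opening and the grip force at its end, in the units of the state.
- bot.observe(): the state, without advancing time (a new reading comes with each control period).
- bot.snapshot(name): name is "side" or "top" or "wrist"; returns a dict with "image" (384x512x3 uint8, red, green, blue), "camera_matrix" (3x3 intrinsics, pixels), "extrinsics" (4x4, takes a point from world to camera coordinates). Camera axes: x right, y down, z forward; pixel columns grow to the right and rows downward; lengths in mm; the calibration is good to about 2 mm. The wrist camera is an equidistant fisheye: a pixel r from the principal point sees the ray r / f radians off the axis. A picture is of the moment at which its call begins. There is no depth.
- bot.close_job(): hands the job in; it is judged then, once.
The state is a dict: "clock": time; "qpos": joint angles; "dq": joint speeds; "effort": joint torques, N m; "eef_pos": TCP position; "ee_rot": TCP orientation; "contact_force": force on the tool from outside, world axes, zero at the start; "wrist_torque": the same for the moment, N m; "width": finger opening in mm; "gripper_force": force on a finger pad.
Only numpy, scipy, OpenCV 4.12 (cv2) and the standard library are available. Lean on these libraries where they do the work, as an engineer would, in place of code of your own. Each camera call takes 0.05 s, during which the arm holds its last target. There are 200 camera calls.

## Working session

There is one attempt and no reset: what is moved stays moved. The work goes in short steps, Python scripts to look and compute and a shell command to move; the robot and the scene stay as the last step left them, time stands still between calls to the robot, and variables do not carry over. Pictures are saved under pics/ and viewed, at most 10 in all, crops included, and the job is handed in when it is done.

```bash
mkdir -p pics; python3 - <<'E'
from workcell import bot
import cv2,pickle
d={}
for n in("top","side"):
    s=bot.snapshot(n);d[n]=s;cv2.imwrite(f"pics/{n}0.png",s["image"][:,:,::-1]);print(n,s["camera_matrix"].tolist(),s["extrinsics"].round(3).tolist())
pickle.dump(d,open("s0.pkl","wb"));print(bot.observe())
E
```

```text
top [[483.40000078909526, 0.0, 248.9913200825819], [0.0, 483.40000078909526, 192.54870660256563], [0.0, 0.0, 1.0]] [[0.022, -0.999, 0.023, -33.067], [-0.994, -0.024, -0.106, 545.693], [0.107, -0.021, -0.994, 1013.9], [0.0, 0.0, 0.0, 1.0]]
side [[413.97342042833804, 0.0, 252.3335378122007], [0.0, 413.97342042833804, 198.336406859225], [0.0, 0.0, 1.0]] [[0.992, -0.126, -0.005, -535.298], [-0.074, -0.55, -0.832, 94.808], [0.102, 0.825, -0.555, 794.644], [0.0, 0.0, 0.0, 1.0]]
{'clock': 0.1, 'qpos': array([-1.31258782e+00,  1.24434183e-01,  1.65156182e+00,  1.78989976e-05,
        1.36754426e+00, -8.26109662e-02]), 'dq': array([-0.00091285, -0.00266955, -0.00481153,  0.00131985, -0.00093276,
       -0.00027736]), 'effort': array([ 7.41342774e-04, -4.24932468e+01, -3.66652608e+01, -1.51539219e-06,
        3.95243580e-03, -1.09130437e-05]), 'eef_pos': array([ 217.09598289, -612.08160998,  238.16522862]), 'ee_rot': array([-9.70824319e-04,  9.85515204e-01,  1.69584296e-01, -7.66594808e-05]), 'contact_force': array([-0.43715771, -0.36087447,  0.48119812]), 'wrist_torque': array([0.01032055, 0.0909631 , 0.0273554 ]), 'gripper_force': 0.0, 'width': 85.38393293482538}
```

View pics/top0.png

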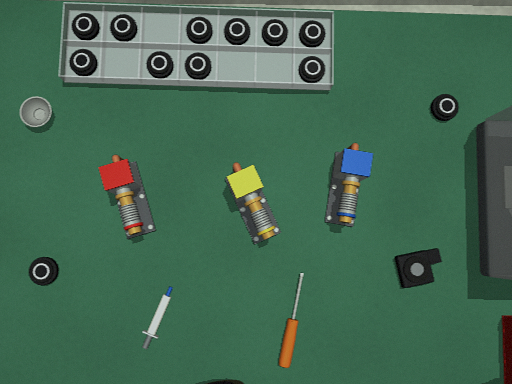

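View pics/side0.png

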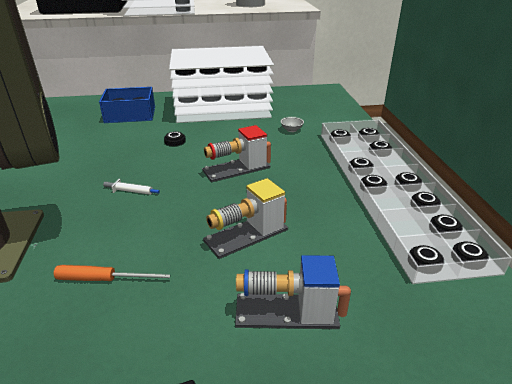

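The top view shows the blue block top at about (357,163) and the blue lip at (346,216). In the side view the block top is at (320,270) and the lip at (247,283). Red and yellow are well to the left.

```bash
cat >h.py <<'E'
import numpy as np,cv2
def blobs(im,box,minA=8):
    h=cv2.cvtColor(im,cv2.COLOR_RGB2HSV); m=cv2.inRange(h,(100,120,60),(130,255,255))
    k=np.zeros_like(m);x0,y0,x1,y1=box;k[y0:y1,x0:x1]=m[y0:y1,x0:x1]
    c,_=cv2.findContours(k,cv2.RETR_EXTERNAL,cv2.CHAIN_APPROX_NONE)
    return [a for a in sorted(c,key=cv2.contourArea)[::-1] if cv2.contourArea(a)>minA]
def ray(s,p):
    K,E=s["camera_matrix"],s["extrinsics"];R=E[:3,:3]
    d=R.T@np.linalg.inv(K)@np.array([*p,1.]);return -R.T@E[:3,3],d
def plane(s,p,z):
    o,d=ray(s,p);return o+d*(z-o[2])/d[2]
def tri(a,b):
    (o,d),(q,e)=a,b;t=np.linalg.lstsq(np.c_[d,-e],q-o,rcond=None)[0]
    u,v=o+d*t[0],q+e*t[1];return (u+v)/2,np.linalg.norm(u-v)
E
python3 - <<'E'
from h import *;import pickle
d=pickle.load(open("s0.pkl","rb"))
t=d["top"]
for n,box in(("top",(310,130,390,240)),("side",(225,240,350,310))):
    for c in blobs(d[n]["image"],box):
        r=cv2.minAreaRect(c);M=cv2.moments(c);ce=(M["m10"]/M["m00"],M["m01"]/M["m00"])
        print(n,cv2.contourArea(c),np.round(ce,1),r)
        if n=="top":
            z=95 if cv2.contourArea(c)>200 else 80
            print(plane(t,ce,z).round(1)); q=np.array([plane(t,p,z) for p in cv2.boxPoints(r)])[:,:2];print(q.round(1).tolist(),np.linalg.norm(np.diff(q,axis=0),axis=1).round(1))
        else:
            print(plane(d[n],ce,95).round(1))
E
```

```text
top 673.0 [356.4 162.3] ((356.4729919433594, 162.16217041015625), (29.920616149902344, 24.49544906616211), 9.462322235107422)
[ 606.9 -237.6   95. ]
[[586.4, -203.2], [636.7, -211.4], [628.1, -272.3], [577.8, -263.7]] [51.  61.5 51. ]
top 37.0 [346.2 214.1] ((346.0704650878906, 214.10069274902344), (18.595027923583984, 2.954350471496582), 10.007980346679688)
[ 501.2 -220.    80. ]
[[501.1, -200.3], [507.1, -201.3], [501.4, -239.1], [495.4, -238.0]] [ 6.1 38.2  6.1]
side 1027.5 [319.3 270.9] ((320.0, 270.5), (31.0, 38.0), 90.0)
[ 607.1 -244.7   95. ]
side 77.0 [245.6 282. ] ((245.563232421875, 281.9817810058594), (3.954901695251465, 26.060720443725586), 2.38594388961792)
[ 498.4 -252.8   95. ]
```

Yaw is −9.4° from both the lip–block line and the rectangle. The measured sizes (51 x 61 mm block, 38 mm lip) match the text. The sleeve grip point is about (523, −224). Next I go above it.

```bash
python3 -m pendant '[{"x":306,"y":389,"z":-40,"az":-0.506,"gripper":0},{"x":306,"y":389,"z":-40,"az":-0.506,"gripper":0},{"x":306,"y":389,"z":-40,"az":-0.506,"gripper":0},{"x":306,"y":389,"z":-40,"az":-0.506,"gripper":0},{"x":306,"y":389,"z":-40,"az":-0.506,"gripper":0},{"x":306,"y":389,"z":-40,"az":-0.506,"gripper":0},{"x":306,"y":389,"z":-40,"az":-0.506,"gripper":0},{"x":306,"y":389,"z":-40,"az":-0.506,"gripper":0},{"x":306,"y":389,"z":-40,"az":-0.506,"gripper":0},{"x":306,"y":389,"z":-40,"az":-0.506,"gripper":0},{"x":306,"y":389,"z":-40,"az":-0.506,"gripper":0},{"x":306,"y":389,"z":-40,"az":-0.506,"gripper":0}]' 60
python3 - <<'E'
from h import *;from workcell import bot
s=bot.snapshot("wrist");cv2.imwrite("pics/w1.png",s["image"][:,:,::-1])
o=bot.observe();print(o["eef_pos"].round(1),o["ee_rot"].round(4),s["camera_matrix"].round(1).tolist())
K,E=s["camera_matrix"],s["extrinsics"];R=E[:3,:3]
a=-0.165;u=np.array([np.cos(a),np.sin(a),0])
for n,P in(("lip top",np.array([562.5,-230.2,85])-63*u),("block top",np.array([562.5,-230.2,95])+45*u)):
    c=R@P+E[:3,3];th=np.arctan2(np.hypot(*c[:2]),c[2]);print(n,K[:2,2]+K[0,0]*th*c[:2]/np.hypot(*c[:2]))
for c in blobs(s["image"],(0,0,512,384),15):
    M=cv2.moments(c);p=np.array([M["m10"],M["m01"]])/M["m00"];v=(p-K[:2,2])/K[0,0];th=np.hypot(*v)
    d=R.T@np.r_[np.sin(th)*v/th,np.cos(th)];O=-R.T@E[:3,3]
    print(cv2.contourArea(c),p.round(1),[(O+d*(z-O[2])/d[2]).round(1).tolist() for z in(80,95)])
E
```

```text
[ 217.1 -612.2  238.3] [-8.000e-04  9.855e-01  1.696e-01 -1.000e-04] [[297.3, 0.0, 255.4], [0.0, 297.3, 193.6], [0.0, 0.0, 1.0]]
lip top [  50.0916621  -100.20669373]
block top [  93.00864769 -157.26607983]schema error: expected keys ax, ay, az, x, y, z, gripper
```

View pics/w1.png

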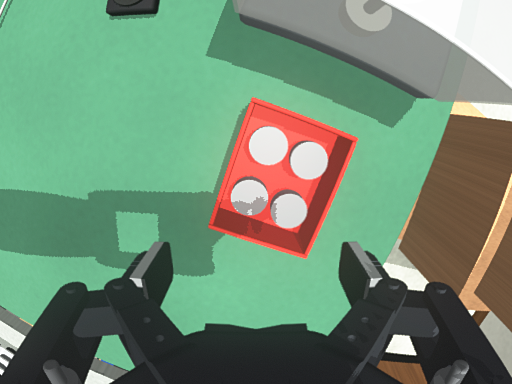

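The call was refused because every key is needed, so the arm is still at the start, over the red box. A grey machine stands just ahead, so I'll swing around it.

```bash
python3 -m pendant '[{"ax":0,"ay":0,"az":-0.12,"x":10,"y":45,"z":15,"gripper":0},{"ax":0,"ay":0,"az":-0.25,"x":20,"y":90,"z":30,"gripper":0},{"ax":0,"ay":0,"az":-0.37,"x":30,"y":135,"z":40,"gripper":0},{"ax":0,"ay":0,"az":-0.506,"x":45,"y":180,"z":50,"gripper":0},{"ax":0,"ay":0,"az":-0.506,"x":60,"y":225,"z":50,"gripper":0},{"ax":0,"ay":0,"az":-0.506,"x":80,"y":265,"z":50,"gripper":0},{"ax":0,"ay":0,"az":-0.506,"x":110,"y":300,"z":40,"gripper":0},{"ax":0,"ay":0,"az":-0.506,"x":145,"y":330,"z":30,"gripper":0},{"ax":0,"ay":0,"az":-0.506,"x":185,"y":355,"z":20,"gripper":0},{"ax":0,"ay":0,"az":-0.506,"x":230,"y":370,"z":0,"gripper":0},{"ax":0,"ay":0,"az":-0.506,"x":270,"y":389,"z":-20,"gripper":0},{"ax":0,"ay":0,"az":-0.506,"x":306,"y":389,"z":-40,"gripper":0}]' 60
python3 -m pendant '[{"ax":0,"ay":0,"az":0,"x":0,"y":0,"z":0,"gripper":0},{"ax":0,"ay":0,"az":0,"x":0,"y":0,"z":0,"gripper":0},{"ax":0,"ay":0,"az":0,"x":0,"y":0,"z":0,"gripper":0}]'
cat >w.py <<'E'
from h import *;from workcell import bot;import sys
s=bot.snapshot("wrist");cv2.imwrite(f"pics/{sys.argv[1]}.png",s["image"][:,:,::-1])
o=bot.observe();print(o["eef_pos"].round(1),o["ee_rot"].round(4))
K,E=s["camera_matrix"],s["extrinsics"];R=E[:3,:3]
a=-0.165;u=np.array([np.cos(a),np.sin(a),0])
for n,P in(("lip top",np.array([562.5,-230.2,85])-63*u),("block top",np.array([562.5,-230.2,95])+45*u)):
    c=R@P+E[:3,3];th=np.arctan2(np.hypot(*c[:2]),c[2]);print(n,K[:2,2]+K[0,0]*th*c[:2]/np.hypot(*c[:2]))
for c in blobs(s["image"],(0,0,512,384),15):
    M=cv2.moments(c);p=np.array([M["m10"],M["m01"]])/M["m00"];v=(p-K[:2,2])/K[0,0];th=np.hypot(*v)
    d=R.T@np.r_[np.sin(th)*v/th,np.cos(th)];O=-R.T@E[:3,3]
    print(cv2.contourArea(c),p.round(1),[(O+d*(z-O[2])/d[2]).round(1).tolist() for z in(80,95)])
E
python3 w.py w2
```

```text
clock: 1.35
eef_pos: [525.0, -221.1, 198.4]
ee_rot: [-0.0, 0.997, -0.081, 0.0]
contact_force: [-0.7, -0.6, -0.3]
width: 85.4
gripper_force: 0.0
clock: 1.65
eef_pos: [522.9, -224.0, 200.2]
ee_rot: [0.0, 0.997, -0.083, 0.0]
contact_force: [0.5, -0.2, 0.6]
width: 85.5
gripper_force: 0.0
[ 522.9 -224.2  200.7] [ 5.000e-04  9.965e-01 -8.300e-02  9.000e-04]
lip top [255.25976573 216.86953457]
block top [255.04477026  92.68739798]
4476.0 [255.9  90. ] [[609.8, -238.8, 80.0], [608.9, -238.6, 95.0]]
227.5 [258.3 211.7] [[503.0, -223.1, 80.0], [508.4, -223.8, 95.0]]
```

View pics/w2.png

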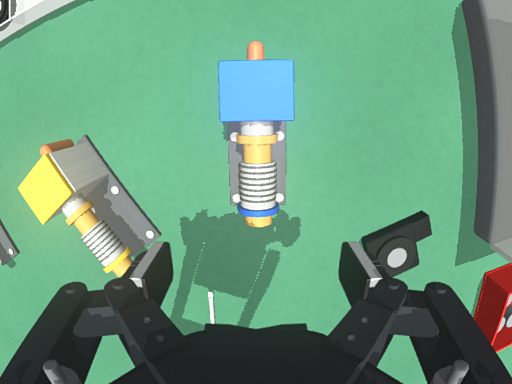

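The wrist view shows the blue coupler dead ahead between the fingers, with the lip at (258,212) and the block top at (256,90). The fingers are aligned with its axis. It agrees with the estimate to about 2 mm, so I descend with a small correction.

```bash
python3 -m pendant '[{"ax":0,"ay":0,"az":0,"x":1,"y":-1,"z":-35,"gripper":0},{"ax":0,"ay":0,"az":0,"x":1,"y":-1,"z":-70,"gripper":0},{"ax":0,"ay":0,"az":0,"x":1,"y":-1,"z":-100,"gripper":0},{"ax":0,"ay":0,"az":0,"x":1,"y":-1,"z":-125,"gripper":0},{"ax":0,"ay":0,"az":0,"x":1,"y":-1,"z":-145,"gripper":0},{"ax":0,"ay":0,"az":0,"x":1,"y":-1,"z":-145,"gripper":0},{"ax":0,"ay":0,"az":0,"x":1,"y":-1,"z":-145,"gripper":0}]' 60
python3 w.py w3
```

```text
clock: 2.4
eef_pos: [524.3, -225.4, 55.8]
ee_rot: [0.0, 0.997, -0.083, 0.001]
contact_force: [0.4, 0.1, 0.6]
width: 85.6
gripper_force: 0.0
[ 525.  -225.6   56.6] [ 7.000e-04  9.966e-01 -8.290e-02  1.600e-03]
lip top [253.02501638 329.957932  ]
block top [251.22223144  74.38962827]
25986.5 [253.5  71.9] [[609.4, -238.6, 80.0], [607.6, -238.4, 95.0]]
968.0 [258.2 315.6] [[504.7, -223.0, 80.0], [517.1, -224.9, 95.0]]
```

View pics/w3.png

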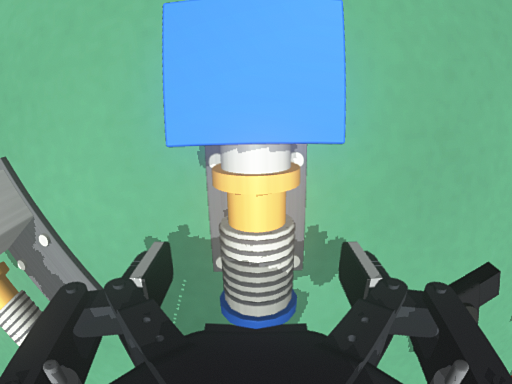

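The fingers straddle the sleeve: its axis is at column 258 and the finger midline at 256, with the lip at row 316. Closing.

```bash
python3 -m pendant '[{"ax":0,"ay":0,"az":0,"x":0,"y":0,"z":0,"gripper":1},{"ax":0,"ay":0,"az":0,"x":0,"y":0,"z":0,"gripper":1},{"ax":0,"ay":0,"az":0,"x":0,"y":0,"z":0,"gripper":1},{"ax":0,"ay":0,"az":0,"x":0,"y":0,"z":0,"gripper":1},{"ax":0,"ay":0,"az":0,"x":0,"y":0,"z":0,"gripper":1},{"ax":0,"ay":0,"az":0,"x":0,"y":0,"z":0,"gripper":1},{"ax":0,"ay":0,"az":0,"x":0,"y":0,"z":0,"gripper":1},{"ax":0,"ay":0,"az":0,"x":0,"y":0,"z":0,"gripper":1},{"ax":0,"ay":0,"az":0,"x":0,"y":0,"z":0,"gripper":1},{"ax":0,"ay":0,"az":0,"x":0,"y":0,"z":0,"gripper":1}]' 60
```

```text
clock: 3.45
eef_pos: [524.4, -226.3, 55.6]
ee_rot: [0.002, 0.997, -0.082, 0.0]
contact_force: [-4.2, -4.4, 4.3]
width: 32.1
gripper_force: 59.3
```

Gripped on the sleeve: width 32 mm, 59 N. Pull back along (0.986, −0.164).

```bash
python3 -m pendant '[{"ax":0,"ay":0,"az":0,"x":3,"y":-0.5,"z":0,"gripper":1},{"ax":0,"ay":0,"az":0,"x":6,"y":-1,"z":0,"gripper":1},{"ax":0,"ay":0,"az":0,"x":9,"y":-1.5,"z":0,"gripper":1},{"ax":0,"ay":0,"az":0,"x":12,"y":-2,"z":0,"gripper":1},{"ax":0,"ay":0,"az":0,"x":14,"y":-2.3,"z":0,"gripper":1},{"ax":0,"ay":0,"az":0,"x":16,"y":-2.7,"z":0,"gripper":1},{"ax":0,"ay":0,"az":0,"x":16,"y":-2.7,"z":0,"gripper":1},{"ax":0,"ay":0,"az":0,"x":16,"y":-2.7,"z":0,"gripper":1}]' 60
python3 w.py w4
```

```text
clock: 4.25
eef_pos: [538.2, -228.3, 55.5]
ee_rot: [0.001, 0.997, -0.082, -0.003]
contact_force: [-10.8, -1.2, 10.6]
width: 32.3
gripper_force: 60.1
[ 538.2 -228.3   55.5] [ 0.001   0.9966 -0.0819 -0.0029]
lip top [251.88313476 350.57574582]
block top [250.09859835 119.84061972]
26964.5 [252.7 111.6] [[609.1, -238.7, 80.0], [609.3, -238.8, 95.0]]
858.0 [255.6 317.4] [[518.1, -224.7, 80.0], [530.8, -226.7, 95.0]]
20.0 [ 20.  380.2] [[445.9, -7.0, 80.0], [468.6, -38.9, 95.0]]
```

View pics/w4.png

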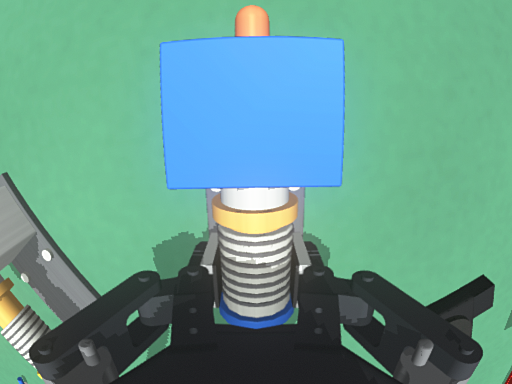

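The lip has moved back with the fingers by about 13.5 mm, from 504.7 to 518.1, and the grip isn't slipping. The sleeve's rear edge at row 230 is nearly at the brass collar. I'll go on to the stop and hold there.

```bash
python3 -m pendant '[{"ax":0,"ay":0,"az":0,"x":2,"y":-0.3,"z":0,"gripper":1},{"ax":0,"ay":0,"az":0,"x":4,"y":-0.7,"z":0,"gripper":1},{"ax":0,"ay":0,"az":0,"x":5,"y":-0.8,"z":0,"gripper":1},{"ax":0,"ay":0,"az":0,"x":5,"y":-0.8,"z":0,"gripper":1},{"ax":0,"ay":0,"az":0,"x":5,"y":-0.8,"z":0,"gripper":1},{"ax":0,"ay":0,"az":0,"x":5,"y":-0.8,"z":0,"gripper":1},{"ax":0,"ay":0,"az":0,"x":5,"y":-0.8,"z":0,"gripper":1}]' 60
python3 w.py w5
```

```text
clock: 5.0
eef_pos: [542.2, -228.9, 55.5]
ee_rot: [0.001, 0.997, -0.082, -0.004]
contact_force: [-15.8, -0.9, 13.9]
width: 32.3
gripper_force: 60.4
[ 542.2 -228.9   55.5] [ 7.000e-04  9.966e-01 -8.180e-02 -4.200e-03]
lip top [252.05844466 355.73801649]
block top [250.33016646 132.8020751 ]
26892.0 [252.8 123.3] [[608.9, -238.6, 80.0], [609.8, -238.9, 95.0]]
853.5 [255.6 317.4] [[522.0, -225.2, 80.0], [534.8, -227.3, 95.0]]
18.0 [ 21.2 380.7] [[449.1, -8.4, 80.0], [471.9, -40.3, 95.0]]
```

At the stop: TCP and lip have each moved about 18 mm, with the hold done. Release by opening fully, with the arm still.

```bash
python3 -m pendant '[{"ax":0,"ay":0,"az":0,"x":0,"y":0,"z":0,"gripper":0},{"ax":0,"ay":0,"az":0,"x":0,"y":0,"z":0,"gripper":0},{"ax":0,"ay":0,"az":0,"x":0,"y":0,"z":0,"gripper":0},{"ax":0,"ay":0,"az":0,"x":0,"y":0,"z":0,"gripper":0},{"ax":0,"ay":0,"az":0,"x":0,"y":0,"z":0,"gripper":0},{"ax":0,"ay":0,"az":0,"x":0,"y":0,"z":0,"gripper":0},{"ax":0,"ay":0,"az":0,"x":0,"y":0,"z":0,"gripper":0},{"ax":0,"ay":0,"az":0,"x":0,"y":0,"z":0,"gripper":0},{"ax":0,"ay":0,"az":0,"x":0,"y":0,"z":0,"gripper":0},{"ax":0,"ay":0,"az":0,"x":0,"y":0,"z":0,"gripper":0}]'
python3 w.py w6
```

```text
clock: 6.05
eef_pos: [545.2, -228.1, 54.3]
ee_rot: [-0.0, 0.997, -0.083, 0.0]
contact_force: [0.0, 1.3, -0.6]
width: 85.7
gripper_force: 0.0
[ 545.2 -228.1   54.3] [ 0.      0.9966 -0.0825  0.    ]
lip top [254.58037104 361.21196822]
block top [253.76528144 140.89075832]
27039.5 [255.8 130.8] [[608.8, -238.6, 80.0], [609.9, -238.8, 95.0]]
```

Open and free of contact. The lip is hidden under the gripper, so I rise straight up and check.

```bash
python3 -m pendant '[{"ax":0,"ay":0,"az":0,"x":0,"y":0,"z":30,"gripper":0},{"ax":0,"ay":0,"az":0,"x":0,"y":0,"z":70,"gripper":0},{"ax":0,"ay":0,"az":0,"x":0,"y":0,"z":110,"gripper":0},{"ax":0,"ay":0,"az":0,"x":0,"y":0,"z":145,"gripper":0},{"ax":0,"ay":0,"az":0,"x":-20,"y":0,"z":160,"gripper":0},{"ax":0,"ay":0,"az":0,"x":-20,"y":0,"z":160,"gripper":0},{"ax":0,"ay":0,"az":0,"x":-20,"y":0,"z":160,"gripper":0},{"ax":0,"ay":0,"az":0,"x":-20,"y":0,"z":160,"gripper":0}]'
python3 w.py w7
```

```text
clock: 6.9
eef_pos: [524.8, -227.7, 212.4]
ee_rot: [-0.001, 0.997, -0.083, -0.001]
contact_force: [0.5, 0.2, -0.4]
width: 85.5
gripper_force: 0.0
[ 524.8 -227.7  212.2] [-7.000e-04  9.966e-01 -8.250e-02 -1.400e-03]
lip top [251.9063657 214.2387532]
block top [251.31654509  95.90121789]
4085.0 [252.4  93.4] [[609.5, -238.8, 80.0], [608.8, -238.8, 95.0]]
202.5 [254.9 209.2] [[503.1, -223.2, 80.0], [508.4, -224.1, 95.0]]
```

View pics/w7.png

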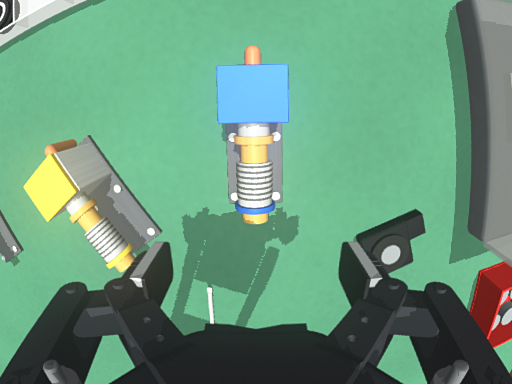

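The blue lip is at (255,209), which is (503.1, −223.2): the same as before the pull (503.0, −223.1), so the sleeve is home. The gripper is clear of everything.

```bash
python3 -c "from workcell import bot;print(bot.close_job())"
```

```text
the job is handed in; nothing more can be done
None
```

I pulled the blue sleeve back about 18 mm to its stop, held it there and let go; it returned fully home (lip within about 0.2 mm of its start), the red and yellow sleeves were not touched, and the job is handed in, though no verdict came back and I did not measure the snap speed.

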